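# Pack the red lacquer gift set

### The job

Pack the red lacquer set into the wooden tray: the red cup stand goes flat on the round cork inlay and the red cup upright in the middle of that stand, the red round lidded box upright on the square white inlay, and the long red case flat along the blue strip, each centred on its inlay. The black cup and the black box are not part of the set: leave them standing where they are.

Things in the scene. Friction and masses are not known exactly. Their poses are not given: they have to be found in the camera images.
- tray: Fixed low wooden packing tray, 132 (x) by 276 (y) mm outside, 20 mm high, floor 5 mm thick, walls and dividers 6 mm. Three equal bays side by side along its y axis, each 120 (x) by 84 (y) mm inside, centred at y = -90, 0 and +90 mm. Origin: centre of its underside. A glass, a bottle, a bowl and a screwdriver also stand or lie at the outer table edges, more than 50 mm away from all listed things.
- cork_inlay: Round brown cork inlay, 74 mm across, 2 mm thick, glued in the centre of one of the tray's bays (which one varies). Origin: centre of its underside, on the tray floor (5 mm above the table); axes as the tray's.
- white_inlay: Square white inlay, 70 by 70 mm, 2 mm thick, glued in the centre of one of the tray's bays (which one varies). Origin: centre of its underside, on the tray floor; axes as the tray's.
- blue_inlay: Blue strip inlay, 110 (x) by 40 (y) mm, 2 mm thick, glued in the centre of one of the tray's bays (which one varies). Origin: centre of its underside, on the tray floor; its x axis runs along the strip, as the tray's x.
- red_stand: Red lacquer cup stand: a flat disc 68 mm across, 14 mm high over all, with a shallow round recess on top, 60 mm across, whose floor lies 10 mm above the underside. Origin: centre of its underside; z up. Loose, stands on the table at the start.
- red_cup: Red lacquer tea cup without handle, open upward, 50 mm high; 40 mm across at the foot, widening to 56 mm at 14 mm height and 58 mm at the rim; wall 3.5 mm. Origin: centre of its underside; z up. Loose, stands on the table at the start.
- red_box: Red lacquer round lidded box, a closed cylinder 56 mm across and 36 mm high with a thin brass band and a brass knob (12 mm across, 10 mm high) on top. It is one piece. Origin: centre of its underside; z up. Loose, stands on the table at the start.
- red_case: Red lacquer oblong case with two brass bands, a closed block 100 (x, its length) by 30 (y) by 26 (z) mm. Origin: centre of its underside; z up. Loose, lies on the table at the start.
- black_cup: Black lacquer tea cup, same shape and size as the red one; stays where it is. Origin: centre of its underside; z up. Loose, stands on the table at the start.
- black_box: Black lacquer round lidded box with brass band and knob, same shape and size as the red one; stays where it is. Origin: centre of its underside; z up. Loose, stands on the table at the start.
Mind the look-alikes: they are no part of the job. What is shaped like the black_cup but green is not meant.

How it is judged:
At the end, for the whole second after the job is handed in: Stand, box and case flat on the cork, white and blue inlays, centred within 12 mm, case along the strip within 0.17 rad; cup upright in the stand's recess within 12 mm of its centre; nothing tilted over 0.12 rad, all at rest; black cup and box upright within 25 mm of their start (horizontal distance between red_stand and cork_inlay below 0.012 m and z of red_stand in the frame of cork_inlay between -0.002 and 0.006 m and horizontal distance between red_box and white_inlay below 0.012 m and z of red_box in the frame of white_inlay between -0.002 and 0.006 m and horizontal distance between red_case and blue_inlay below 0.012 m and z of red_case in the frame of blue_inlay between -0.002 and 0.006 m and angle between the x axis of red_case and the x axis of blue_inlay, either way round below 0.17 rad and horizontal distance between red_cup and red_stand below 0.012 m and z of red_cup in the frame of red_stand between 0.007 and 0.013 m and angle between each of red_stand, red_cup, red_box, red_case, black_cup, black_box's own z axis and vertical below 0.12 rad and linear speed of each of red_stand, red_cup, red_box, red_case below 0.02 m/s and angular speed of each of red_stand, red_cup, red_box, red_case below 0.3 rad/s and distance of each of black_cup, black_box from where it was at the start of the episode below 0.025 m); the robot touches nothing.
It fails at once if the black cup is pushed away, carried off or tipped over (distance of black_cup from where it was at the start of the episode above 0.04 m or angle between black_cup's own z axis and vertical above 0.5 rad).
It fails at once if the black box is pushed away, carried off or tipped over (distance of black_box from where it was at the start of the episode above 0.04 m or angle between black_box's own z axis and vertical above 0.5 rad).
It also fails if it takes over 109 s, if anything falls off the work surface, if the arm or the gripper's body presses on something with over 40 N, if the wrist force passes 120 N, or if a joint passes its speed limit or range.

### The arm

A 6-joint arm with a two-finger parallel gripper is mounted at the origin on the work surface. World frame = base frame: x ahead of the robot, y to its left, z up, the work surface at z = 0. Lengths are in m, angles in rad, forces in N, time in s.
With the tool pointing down it reaches from about 0.35 to 0.775 m from the base axis. Payload 7.3 kg.
Tool frame: the origin (TCP) lies midway between the tips of the shut fingers; the grasp point (between the pads) lies 19 mm behind it; z points along the fingers, y is the line along which they close (so a half turn about z gives the same grasp; the last joint's range is limited). The gripper opens to 92 mm and grips with 3 to 60 N. Pads are 19 mm wide; open, the fingers measure 130 mm over their backs; the gripper's body (75 mm by 190 mm) begins 47 mm behind the grasp point.
Start: joints at [-1.324, 0.342, 1.524, -0, 1.275, -0.146], TCP at [0.201, -0.485, 0.227] pointing down, gripper open.
Joint ranges: [-2.53, 2.53], [-0.77, 2.02], [0.04, 2.7], [-1, 4.14], [0.28, 2.66], [-3.11, 3.11]. Speed limits (rad/s): [2.57, 2.57, 3.14, 3.14, 3.14, 3.14].

### API

Orientations are given as [roll, pitch, yaw] about the fixed x, y, z axes, in that order (R = Rz(yaw) Ry(pitch) Rx(roll)).
In Python, from cell import robot, read_camera, camera_params, nets gives the robot as it stands. The module is installed in compiled form; this text tells all that it offers.
- The arm moves only by the tool step_arm, never from a script. Its argument "steps" is a list of rows, each an object of numbers: "x", "y", "z": the shift along the tool's x, y, z as a fraction of full scale; "rx", "ry", "rz": the turn, a rotation vector about the tool's x, y, z as a fraction of full scale; "claw": the opening, from -1 (shut) to 1 (fully open). In form: [{"x": .., "y": .., "z": .., "rx": .., "ry": .., "rz": .., "claw": ..}, ...]. A call has 1 to 12 rows; each row is the pose to reach, as a shift and turn from the pose commanded when the call began, along the tool's axes at that moment; what a row does not reach only later rows make up. Full scale, the value 1, is 750 mm for a shift and pi/4 rad for a turn. A row lasts 1/12 s, in which the tool goes at most 41.7 mm and 7.16 degrees, less where a joint would pass 70% of its speed; a pose out of reach is approached as far as the arm can. A call with a number of a shift or a turn outside -1 to 1 is refused whole. A call with a gripper value outside its range is refused whole. The fingers move at their own pace and stop on an object; "squeeze" is the grip in N (left out, the last holds). Time passes only in rows, so rows that repeat a pose let the fingers close. It gives the time, the measured TCP pose, the force, the opening and the grip force at its end, in the units of the state.
- robot.observe(): the state, without advancing time (a new reading comes with each control period).
- read_camera(name): name is "side" or "top" or "wrist"; returns (picture, depth): 400x640x3 uint8, blue, green, red; 400x640 float32, m along the optical axis (not along the pixel's ray), 0 where there is no reading.
- camera_params(name): a dict with "fx", "fy", "cx", "cy" (pixels), "R" (3x3) and "t" (3): a world point X has camera coordinates R X + t; the wrist camera has in their place "hand_eye" (4x4, takes a point from camera to tool coordinates, whose origin is the TCP and whose axes are the flange's). Camera axes: x right, y down, z forward; pixel columns grow to the right and rows downward; lengths in m; the calibration is good to about 2 mm. A picture is of the moment at which its call begins: read the wrist's pose just before it. camera_params takes no time and is no camera call.
- robot.hand_in(): hands the job in; it is judged then, once.
Trained networks look in the newest picture that a camera, given by its name, has taken for a name from the list of things; names that differ only in an ending like _2 or _b are one class to them, and where a whole thing is asked for, a point or a joint stands for the part that bears it (a point fixed in the world has none). Each returns a list of dicts, best first, with "conf" (0 to 1); they miss things now and then, are a little off and sometimes report something else, mostly with a low value. They report only what shows in the picture. A call takes as long as a camera call. They do not tell look-alikes from the thing itself.
- nets.masks_of(camera, query): "region" (400x640 bool, what is visible of it) and "box" ([left, top, right, bottom] in pixels, round what is visible of it).
- nets.landmark_of(camera, query): "pixel" ([row, column] in pixels: a listed point, or the origin of a listed thing).
The state is a dict: "time": time; "qpos": joint angles; "qvel": joint speeds; "joint_efforts": joint torques, N m; "tool_pos": TCP position; "tool_rot": TCP orientation; "contact_force": force on the tool from outside, world axes, zero at the start; "torque": the same for the moment, N m; "opening": finger opening in m; "grip_force": force on a finger pad.
Only numpy, scipy, OpenCV 4.12 (cv2) and the standard library are available. Lean on these libraries where they do the work, as an engineer would, in place of code of your own. Each camera call takes 0.05 s, during which the arm holds its last target. There are 200 camera calls.

## Working session

There is one attempt and no reset: what is moved stays moved. The work goes in short steps, Python scripts to look and compute and a tool call to move; the robot and the scene stay as the last step left them, time stands still between calls to the robot, and variables do not carry over. Pictures are saved under pics/ and viewed, at most 14 in all, crops included, and the job is handed in when it is done.

Besides the shell and the picture viewer there is one more tool, called after "Request:" as a command line: name --argument value ..., lists and objects as JSON in quotes. step_arm: Moves the arm, as the interface text tells. Its arguments: {"type":"object","properties":{"steps":{"type":"array","items":{"type":"object","properties":{"x":{"type":"number","minimum":-1,"maximum":1},"y":{"type":"number","minimum":-1,"maximum":1},"z":{"type":"number","minimum":-1,"maximum":1},"rx":{"type":"number","minimum":-1,"maximum":1},"ry":{"type":"number","minimum":-1,"maximum":1},"rz":{"type":"number","minimum":-1,"maximum":1},"claw":{"type":"number"}}}},"squeeze":{"type":"number"}},"required":["steps"]}

```bash
mkdir -p pics
python3 - <<'E'
from cell import robot, read_camera, camera_params, nets
import cv2
s=robot.observe();print(s['time'],s['tool_pos'],s['tool_rot'],s['opening'])
for c in('top','side'):
    p,d=read_camera(c);cv2.imwrite(f'pics/{c}0.png',p)
    k=camera_params(c);print(c,k)
E
```

```text
0.0 [ 0.20086103 -0.48459347  0.22602125] [-3.13999437e+00 -2.26858467e-04  3.92767610e-01] 0.09164272742877075
top {'fx': 482.38587142788873, 'fy': 482.38587142788873, 'cx': 320.49241828120506, 'cy': 197.71352181591183, 'R': array([[ 0.00447185, -0.99997714, -0.00507109],
       [-0.99601155, -0.0040021 , -0.08913455],
       [ 0.08911222,  0.00544946, -0.99600668]]), 't': array([0.00884806, 0.49451541, 1.1886186 ])}
side {'fx': 428.94492244733215, 'fy': 428.94492244733215, 'cx': 320.1453203719724, 'cy': 200.32423881232287, 'R': array([[-0.93645192, -0.35035143,  0.01765436],
       [-0.28035216,  0.71720313, -0.63798303],
       [ 0.2108565 , -0.60238987, -0.76984802]]), 't': array([0.4785111 , 0.16360374, 1.09838172])}
```

View pics/top0.png

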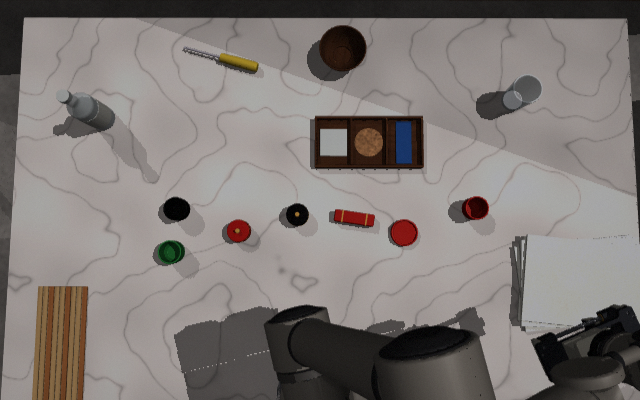

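View pics/side0.png

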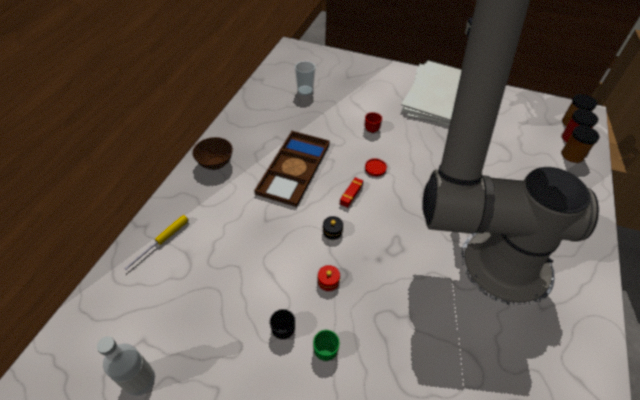

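The top view shows the tray with white (334,142), cork (369,142) and blue (404,142) bays. The stand is at (404,233), red cup (476,208), red box (238,231), case (354,218), black box (297,214), black cup (177,209). The side view agrees; the green cup is a look-alike.

```bash
cat > h.py <<'E'
from cell import robot, read_camera, camera_params, nets
import cv2, numpy as np
from scipy.spatial.transform import Rotation as Ro
def cloud(c):
    k=camera_params(c)
    if c=='wrist':
        s=robot.observe(); T=np.eye(4);T[:3,:3]=Ro.from_euler('xyz',s['tool_rot']).as_matrix();T[:3,3]=s['tool_pos'];M=T@np.array(k['hand_eye'])
    else:
        M=np.eye(4);M[:3,:3]=k['R'].T;M[:3,3]=-k['R'].T@k['t']
    p,d=read_camera(c)
    v,u=np.mgrid[:400,:640]
    P=np.stack([(u-k['cx'])/k['fx']*d,(v-k['cy'])/k['fy']*d,d],-1)@M[:3,:3].T+M[:3,3]
    return p,d,P
def colour(p):
    h=cv2.cvtColor(p,cv2.COLOR_BGR2HSV);H,S,V=[h[...,i].astype(int) for i in range(3)]
    return dict(red=((H<8)|(H>172))&(S>150)&(V>50),blue=(abs(H-110)<12)&(S>120)&(V>50),dark=(V<60),
      white=(S<60)&(V>120),cork=(H<20)&(S>60)&(V>95))
def go(x,y,z,yaw=None):
    "tool-axis fractions from the present pose"
    s=robot.observe();R=Ro.from_euler('xyz',s['tool_rot'])
    d=R.inv().apply(np.array([x,y,z])-s['tool_pos'])/.75
    r=np.zeros(3) if yaw is None else (R.inv()*Ro.from_euler('xyz',[np.pi,0,yaw])).as_rotvec()/(np.pi/4)
    print('t',round(s['time'],2),'move',d.round(4),'turn',r.round(3),'pos',s['tool_pos'].round(4),'rot',s['tool_rot'].round(3),'open',round(s['opening'],4))
E
python3 - <<'E'
from h import *
p,d,P=cloud('top');C=colour(p)
for n,c,(u,v),r,zb in [('stand','red',(404,233),20,(.005,.025)),('cup','red',(476,208),20,(.042,.06)),('box','red',(238,231),20,(.028,.05)),('case','red',(354,218),26,(.018,.035)),
  ('bbox','dark',(297,214),18,(.028,.05)),('bcup','dark',(177,209),18,(.042,.06)),('white','white',(334,142),18,(-.01,.02)),('cork','cork',(369,142),18,(-.01,.02)),('blue','blue',(404,142),28,(-.01,.02))]:
    m=np.zeros((400,640),bool);m[v-r:v+r,u-r:u+r]=1
    m&=C[c]&(d>0);q=P[m];a=q[:,2];q=q[(a>zb[0])&(a<zb[1])]
    if len(q)<5: print(n,'few',m.sum(),a[:5]);continue
    rc=cv2.minAreaRect((q[:,:2]*1000).astype(np.float32))
    print(n,len(q),'med z',np.median(q[:,2]).round(4),'mean',q[:,:2].mean(0).round(4),'bbmid',((q.min(0)+q.max(0))/2)[:2].round(4),'ext',np.ptp(q,0)[:2].round(3),'rect',np.round(rc[0],1),np.round(rc[1],1),round(rc[2],1))
# tray walls
m=np.zeros((400,640),bool);m[105:180,300:440]=1;q=P[m&(P[...,2]>.014)&(P[...,2]<.03)]
print('tray',len(q),cv2.minAreaRect((q[:,:2]*1000).astype(np.float32)),np.median(q[:,2]))
E
```

```text
stand 545 med z 0.0107 mean [ 0.4092 -0.1988] bbmid [ 0.4085 -0.1989] ext [0.063 0.066] rect [ 408.5 -198.9] [62.7 66.2] 0.6
cup 89 med z 0.0492 mean [ 0.4684 -0.3706] bbmid [ 0.4697 -0.3701] ext [0.052 0.058] rect [ 469.7 -370.1] [57.5 52. ] 89.5
box 371 med z 0.0365 mean [0.4114 0.2147] bbmid [0.4113 0.215 ] ext [0.052 0.055] rect [411.3 215. ] [51.9 55. ] 0.3
case 414 med z 0.026 mean [ 0.4449 -0.0723] bbmid [ 0.4451 -0.0729] ext [0.037 0.1  ] rect [445.1 -72.4] [99.5 28.3] 81.9
bbox 364 med z 0.0362 mean [0.4519 0.0692] bbmid [0.4514 0.0689] ext [0.052 0.055] rect [452.  69.] [52.4 53.9] 21.0
bcup 129 med z 0.0491 mean [0.4642 0.3688] bbmid [0.4652 0.3687] ext [0.054 0.058] rect [465.2 368.8] [54.5 57.3] 2.1
white 717 med z 0.0071 mean [ 0.6401 -0.0208] bbmid [ 0.6398 -0.0205] ext [0.069 0.067] rect [639.8 -20.4] [67.1 69.3] 89.9
cork 599 med z 0.0073 mean [ 0.6401 -0.1109] bbmid [ 0.6412 -0.1116] ext [0.071 0.07 ] rect [ 641.3 -111.6] [71.4 69.8] 0.2
blue 661 med z 0.0071 mean [ 0.6393 -0.2006] bbmid [ 0.6407 -0.2011] ext [0.111 0.041] rect [ 640.6 -201.3] [ 40.4 110.8] 89.2
tray 970 ((639.907958984375, -111.70323181152344), (132.1453094482422, 274.8155212402344), 0.24096421897411346) 0.019721034877297594
```

```bash
python3 -c "
from h import *
go(.409,-.199,.12,1.5708)"
```

```text
t 0.15 move [ 0.4021 -0.2456  0.142 ] turn [-1.0e-03 -1.0e-03 -1.5e+00] pos [ 0.2009 -0.4847  0.2262] rot [-3.14  -0.     0.393] open 0.0918
```

Request:
step_arm --steps '[{"x":0.402,"y":-0.246,"z":0.142,"rz":-1,"claw":1},{"x":0.402,"y":-0.246,"z":0.142,"rz":-1,"claw":1},{"x":0.402,"y":-0.246,"z":0.142,"rz":-1,"claw":1},{"x":0.402,"y":-0.246,"z":0.142,"rz":-1,"claw":1},{"x":0.402,"y":-0.246,"z":0.142,"rz":-1,"claw":1},{"x":0.402,"y":-0.246,"z":0.142,"rz":-1,"claw":1},{"x":0.402,"y":-0.246,"z":0.142,"rz":-1,"claw":1},{"x":0.402,"y":-0.246,"z":0.142,"rz":-1,"claw":1},{"x":0.402,"y":-0.246,"z":0.142,"rz":-1,"claw":1},{"x":0.402,"y":-0.246,"z":0.142,"rz":-1,"claw":1},{"x":0.402,"y":-0.246,"z":0.142,"rz":-1,"claw":1}]' --squeeze 20

```text
$.steps[0]: bad value
```

```bash
python3 -c "
from h import *
go(.409,-.199,.12,1.5708)
p,d,P=cloud('wrist');m=colour(p)['red']&(P[...,2]>.003)&(P[...,2]<.02)&(d>0)
q=P[m];print(len(q),((q.min(0)+q.max(0))/2).round(4),np.ptp(q,0).round(3),q.mean(0).round(4))
cv2.imwrite('pics/w1.png',p)"
```

```text
t 0.15 move [ 0.4021 -0.2456  0.142 ] turn [-1.0e-03 -1.0e-03 -1.5e+00] pos [ 0.2009 -0.4847  0.2262] rot [-3.14  -0.     0.393] open 0.0918Traceback (most recent call last):
  File "<string>", line 5, in <module>
    q=P[m];print(len(q),((q.min(0)+q.max(0))/2).round(4),np.ptp(q,0).round(3),q.mean(0).round(4))
                          ~~~~~^^^
    return umr_minimum(a, axis, None, out, keepdims, initial, where)
ValueError: zero-size array to reduction operation minimum which has no identity
```

Request:
step_arm --steps '[{"x":0.402,"y":-0.246,"z":0.142,"rx":0.0,"ry":0.0,"rz":-0.99,"claw":0.99},{"x":0.402,"y":-0.246,"z":0.142,"rx":0.0,"ry":0.0,"rz":-0.99,"claw":0.99},{"x":0.402,"y":-0.246,"z":0.142,"rx":0.0,"ry":0.0,"rz":-0.99,"claw":0.99},{"x":0.402,"y":-0.246,"z":0.142,"rx":0.0,"ry":0.0,"rz":-0.99,"claw":0.99},{"x":0.402,"y":-0.246,"z":0.142,"rx":0.0,"ry":0.0,"rz":-0.99,"claw":0.99},{"x":0.402,"y":-0.246,"z":0.142,"rx":0.0,"ry":0.0,"rz":-0.99,"claw":0.99},{"x":0.402,"y":-0.246,"z":0.142,"rx":0.0,"ry":0.0,"rz":-0.99,"claw":0.99},{"x":0.402,"y":-0.246,"z":0.142,"rx":0.0,"ry":0.0,"rz":-0.99,"claw":0.99},{"x":0.402,"y":-0.246,"z":0.142,"rx":0.0,"ry":0.0,"rz":-0.99,"claw":0.99},{"x":0.402,"y":-0.246,"z":0.142,"rx":0.0,"ry":0.0,"rz":-0.99,"claw":0.99},{"x":0.402,"y":-0.246,"z":0.142,"rx":0.0,"ry":0.0,"rz":-0.99,"claw":0.99}]' --squeeze 20

```text
time: 1.12
tool_pos: [0.4093, -0.1975, 0.1196]
tool_rot: [-3.14, -0.0, 1.174]
contact_force: [-0.5, -1.0, -0.5]
opening: 0.0911
grip_force: 0.0
```

```bash
cat >> h.py <<'E'
def look(z0,z1,c='red',save=None,cam='wrist'):
    p,d,P=cloud(cam);m=colour(p)[c]&(P[...,2]>z0)&(P[...,2]<z1)&(d>0)
    n,l,st,_=cv2.connectedComponentsWithStats(m.astype(np.uint8))
    if save: cv2.imwrite('pics/'+save,p)
    for i in np.argsort(-st[1:,4])[:3]+1:
        if st[i,4]<200: continue
        q=P[l==i];rc=cv2.minAreaRect((q[:,:2]*1000).astype(np.float32))
        print(st[i],'bbmid',((q.min(0)+q.max(0))/2).round(4),'ext',np.ptp(q,0).round(3),'medz',np.median(q[:,2]).round(4),'rect',np.round(rc[0]+rc[1],1),round(rc[2],1))
E
python3 -c "
from h import *
look(.003,.02,save='w1.png')
go(.409,-.199,.004,1.5708)"
```

```text
[ 277  164   85   85 5594] bbmid [ 0.408  -0.2012  0.0092] ext [0.066 0.067 0.012] medz 0.0092 rect [ 408.1 -201.2   65.9   66.7] 4.6
t 1.17 move [-2.000e-04  1.000e-04  1.548e-01] turn [-0.001  0.    -0.507] pos [ 0.409  -0.1988  0.1201] rot [-3.141  0.     1.172] open 0.0914
```

View pics/w1.png

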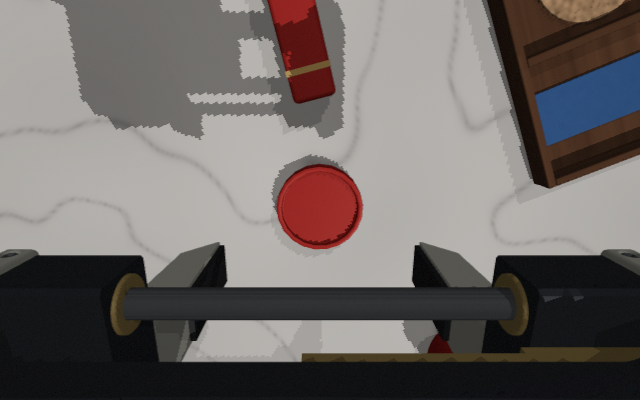

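The stand shows centred at (320,207) between the open fingers.

Request:
step_arm --steps '[{"x":-0.001,"y":0.001,"z":0.04,"rx":0.0,"ry":0.0,"rz":-0.507,"claw":0.99},{"x":-0.001,"y":0.001,"z":0.06,"rx":0.0,"ry":0.0,"rz":-0.507,"claw":0.99},{"x":-0.001,"y":0.001,"z":0.08,"rx":0.0,"ry":0.0,"rz":-0.507,"claw":0.99},{"x":-0.001,"y":0.001,"z":0.1,"rx":0.0,"ry":0.0,"rz":-0.507,"claw":0.99},{"x":-0.001,"y":0.001,"z":0.13,"rx":0.0,"ry":0.0,"rz":-0.507,"claw":0.99},{"x":-0.001,"y":0.001,"z":0.155,"rx":0.0,"ry":0.0,"rz":-0.507,"claw":0.99},{"x":-0.001,"y":0.001,"z":0.155,"rx":0.0,"ry":0.0,"rz":-0.507,"claw":0.99},{"x":-0.001,"y":0.001,"z":0.155,"rx":0.0,"ry":0.0,"rz":-0.507,"claw":0.3},{"x":-0.001,"y":0.001,"z":0.155,"rx":0.0,"ry":0.0,"rz":-0.507,"claw":0.0},{"x":-0.001,"y":0.001,"z":0.155,"rx":0.0,"ry":0.0,"rz":-0.507,"claw":0.0},{"x":-0.001,"y":0.001,"z":0.155,"rx":0.0,"ry":0.0,"rz":-0.507,"claw":0.0},{"x":-0.001,"y":0.001,"z":0.155,"rx":0.0,"ry":0.0,"rz":-0.507,"claw":0.0}]'

```text
time: 2.17
tool_pos: [0.4097, -0.2007, 0.005]
tool_rot: [3.14, 0.001, 1.569]
contact_force: [-2.0, -1.1, 6.1]
opening: 0.067
grip_force: 20.0
```

```bash
python3 -c "
from h import *
go(.64,-.111,.08,1.5708)"
```

```text
t 2.17 move [ 0.1202  0.3069 -0.0997] turn [ 0.002  0.002 -0.003] pos [ 0.4097 -0.2007  0.005 ] rot [3.140e+00 1.000e-03 1.569e+00] open 0.067
```

Request:
step_arm --steps '[{"x":0.0,"y":0.0,"z":-0.05,"rx":0.0,"ry":0.0,"rz":0.0,"claw":0.0},{"x":0.02,"y":0.05,"z":-0.1,"rx":0.0,"ry":0.0,"rz":0.0,"claw":0.0},{"x":0.12,"y":0.307,"z":-0.1,"rx":0.0,"ry":0.0,"rz":0.0,"claw":0.0},{"x":0.12,"y":0.307,"z":-0.1,"rx":0.0,"ry":0.0,"rz":0.0,"claw":0.0},{"x":0.12,"y":0.307,"z":-0.1,"rx":0.0,"ry":0.0,"rz":0.0,"claw":0.0},{"x":0.12,"y":0.307,"z":-0.1,"rx":0.0,"ry":0.0,"rz":0.0,"claw":0.0},{"x":0.12,"y":0.307,"z":-0.1,"rx":0.0,"ry":0.0,"rz":0.0,"claw":0.0},{"x":0.12,"y":0.307,"z":-0.1,"rx":0.0,"ry":0.0,"rz":0.0,"claw":0.0},{"x":0.12,"y":0.307,"z":-0.1,"rx":0.0,"ry":0.0,"rz":0.0,"claw":0.0},{"x":0.12,"y":0.307,"z":-0.08,"rx":0.0,"ry":0.0,"rz":0.0,"claw":0.0},{"x":0.12,"y":0.307,"z":-0.06,"rx":0.0,"ry":0.0,"rz":0.0,"claw":0.0}]'

```text
time: 3.08
tool_pos: [0.6391, -0.1111, 0.0494]
tool_rot: [3.141, 0.001, 1.569]
contact_force: [0.6, -1.0, -0.6]
opening: 0.0672
grip_force: 20.0
```

```bash
python3 -c "
from h import *
look(.03,.08)
go(.64,-.111,.0125,1.5708)"
```

```text
[  247   197   145    90 10591] bbmid [ 0.6398 -0.0998  0.0513] ext [0.067 0.044 0.015] medz 0.0533 rect [639.5 -99.8  67.2  43.9] 1.1
[275 320  90  15 947] bbmid [ 0.64   -0.1412  0.0554] ext [0.043 0.01  0.007] medz 0.0565 rect [ 639.9 -141.3    9.8   43.1] 89.6
t 3.13 move [-0.0005  0.0046  0.0439] turn [-0.007 -0.002 -0.003] pos [ 0.6367 -0.1106  0.0455] rot [-3.136e+00 -1.000e-03  1.568e+00] open 0.0671
```

Request:
step_arm --steps '[{"x":0.0,"y":0.0,"z":0.02,"rx":0.0,"ry":0.0,"rz":0.0,"claw":0.0},{"x":0.0,"y":0.0,"z":0.035,"rx":0.0,"ry":0.0,"rz":0.0,"claw":0.0},{"x":0.0,"y":0.0,"z":0.045,"rx":0.0,"ry":0.0,"rz":0.0,"claw":0.0},{"x":0.0,"y":0.0,"z":0.05,"rx":0.0,"ry":0.0,"rz":0.0,"claw":0.0},{"x":0.0,"y":0.0,"z":0.05,"rx":0.0,"ry":0.0,"rz":0.0,"claw":0.0},{"x":0.0,"y":0.0,"z":0.05,"rx":0.0,"ry":0.0,"rz":0.0,"claw":0.55},{"x":0.0,"y":0.0,"z":0.05,"rx":0.0,"ry":0.0,"rz":0.0,"claw":0.65},{"x":0.0,"y":0.0,"z":0.05,"rx":0.0,"ry":0.0,"rz":0.0,"claw":0.65},{"x":0.0,"y":0.0,"z":0.03,"rx":0.0,"ry":0.0,"rz":0.0,"claw":0.65},{"x":0.0,"y":0.0,"z":-0.02,"rx":0.0,"ry":0.0,"rz":0.0,"claw":0.65},{"x":0.0,"y":0.0,"z":-0.07,"rx":0.0,"ry":0.0,"rz":0.0,"claw":0.65},{"x":0.0,"y":0.0,"z":-0.09,"rx":0.0,"ry":0.0,"rz":0.0,"claw":0.65}]'

```text
time: 4.13
tool_pos: [0.6419, -0.1113, 0.1219]
tool_rot: [3.134, 0.002, 1.569]
contact_force: [1.5, -0.2, 1.0]
opening: 0.0755
grip_force: 0.0
```

```bash
python3 -c "
from h import *
look(.008,.03,save='w2.png')
go(.445,-.0725,.10,1.429)"
```

```text
[ 272  160   88   87 5949] bbmid [ 0.6404 -0.1116  0.0148] ext [0.067 0.067 0.014] medz 0.0162 rect [ 640.6 -111.5   67.2   66.6] 87.6
[  20  118   61   82 4198] bbmid [ 0.446  -0.0753  0.0179] ext [0.037 0.059 0.02 ] medz 0.0247 rect [445.4 -75.3  56.5  31. ] 82.0
[  17   86   61   32 1587] bbmid [ 0.4517 -0.035   0.0176] ext [0.032 0.021 0.019] medz 0.0245 rect [451.7 -34.6  18.2  30.6] 81.9
t 4.18 move [ 0.0516 -0.2642  0.0287] turn [0.014 0.003 0.178] pos [ 0.6428 -0.1116  0.1237] rot [3.131e+00 3.000e-03 1.569e+00] open 0.0756
```

View pics/w2.png

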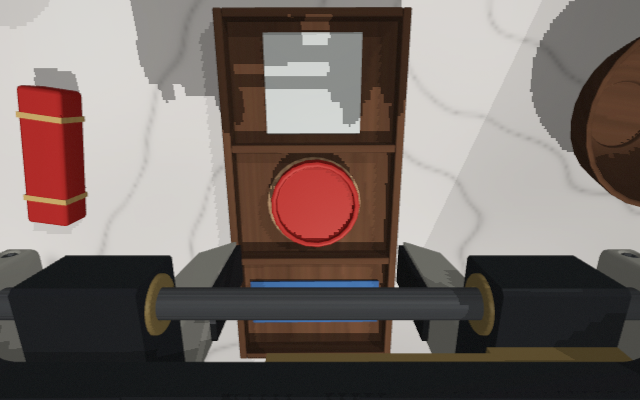

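The stand sits centred on the cork at (316,203). The case shows at (52,155) and is next.

Request:
step_arm --steps '[{"x":0.051,"y":-0.26,"z":0.023,"rx":0.0,"ry":0.0,"rz":0.178,"claw":0.65},{"x":0.051,"y":-0.26,"z":0.023,"rx":0.0,"ry":0.0,"rz":0.178,"claw":0.65},{"x":0.051,"y":-0.26,"z":0.023,"rx":0.0,"ry":0.0,"rz":0.178,"claw":0.65},{"x":0.051,"y":-0.26,"z":0.023,"rx":0.0,"ry":0.0,"rz":0.178,"claw":0.65},{"x":0.051,"y":-0.26,"z":0.023,"rx":0.0,"ry":0.0,"rz":0.178,"claw":0.65},{"x":0.051,"y":-0.26,"z":0.023,"rx":0.0,"ry":0.0,"rz":0.178,"claw":0.65},{"x":0.051,"y":-0.26,"z":0.023,"rx":0.0,"ry":0.0,"rz":0.178,"claw":0.65},{"x":0.051,"y":-0.26,"z":0.023,"rx":0.0,"ry":0.0,"rz":0.178,"claw":0.65}]'

```text
time: 4.85
tool_pos: [0.446, -0.0724, 0.0996]
tool_rot: [3.139, 0.0, 1.429]
contact_force: [0.1, -0.1, -0.5]
opening: 0.0754
grip_force: 0.0
```

```bash
python3 -c "
from h import *
look(.018,.032)
go(.445,-.0725,.006,1.429)"
```

```text
[ 296  181   43   77 3154] bbmid [ 0.4443 -0.0753  0.0242] ext [0.037 0.059 0.005] medz 0.0248 rect [444.4 -75.4  56.6  28.8] 80.8
[ 295  147   44   29 1216] bbmid [ 0.45   -0.0345  0.0231] ext [0.031 0.021 0.008] medz 0.0248 rect [450.3 -34.4  18.1  28.9] 81.5
[ 546  183   94   72 1037] bbmid [ 0.6389 -0.1046  0.02  ] ext [0.067 0.053 0.004] medz 0.0195 rect [ 639.8 -103.7   51.1   67.3] 86.5
t 4.9 move [-0.0002 -0.0021  0.1248] turn [ 0.003  0.001 -0.   ] pos [ 0.4464 -0.0725  0.0996] rot [3.139 0.    1.429] open 0.0757
```

Descend and close.

Request:
step_arm --steps '[{"x":0.0,"y":-0.001,"z":0.05,"rx":0.0,"ry":0.0,"rz":0.0,"claw":0.65},{"x":0.0,"y":-0.001,"z":0.09,"rx":0.0,"ry":0.0,"rz":0.0,"claw":0.3},{"x":0.0,"y":-0.001,"z":0.115,"rx":0.0,"ry":0.0,"rz":0.0,"claw":0.1},{"x":0.0,"y":-0.001,"z":0.124,"rx":0.0,"ry":0.0,"rz":0.0,"claw":0.0},{"x":0.0,"y":-0.001,"z":0.124,"rx":0.0,"ry":0.0,"rz":0.0,"claw":-0.2},{"x":0.0,"y":-0.001,"z":0.124,"rx":0.0,"ry":0.0,"rz":0.0,"claw":-0.6},{"x":0.0,"y":-0.001,"z":0.124,"rx":0.0,"ry":0.0,"rz":0.0,"claw":-0.7},{"x":0.0,"y":-0.001,"z":0.124,"rx":0.0,"ry":0.0,"rz":0.0,"claw":-0.7},{"x":0.0,"y":-0.001,"z":0.124,"rx":0.0,"ry":0.0,"rz":0.0,"claw":-0.7}]' --squeeze 20

```text
time: 5.65
tool_pos: [0.445, -0.0722, 0.0073]
tool_rot: [3.139, 0.001, 1.429]
contact_force: [-0.5, 0.0, 2.6]
opening: 0.0296
grip_force: 20.0
```

```bash
python3 -c "
from h import *
go(.64,-.201,.1,0)"
```

```text
t 5.65 move [-0.1333  0.282  -0.1228] turn [ 0.003 -0.002  1.819] pos [ 0.445  -0.0722  0.0073] rot [3.139e+00 1.000e-03 1.429e+00] open 0.0296
```

Request:
step_arm --steps '[{"x":0.0,"y":0.0,"z":-0.05,"rx":0.0,"ry":0.0,"rz":0.0,"claw":-0.7},{"x":0.0,"y":0.0,"z":-0.1,"rx":0.0,"ry":0.0,"rz":0.0,"claw":-0.7},{"x":-0.134,"y":0.281,"z":-0.12,"rx":0.0,"ry":0.0,"rz":0.99,"claw":-0.7},{"x":-0.134,"y":0.281,"z":-0.12,"rx":0.0,"ry":0.0,"rz":0.99,"claw":-0.7},{"x":-0.134,"y":0.281,"z":-0.12,"rx":0.0,"ry":0.0,"rz":0.99,"claw":-0.7},{"x":-0.134,"y":0.281,"z":-0.12,"rx":0.0,"ry":0.0,"rz":0.99,"claw":-0.7},{"x":-0.134,"y":0.281,"z":-0.12,"rx":0.0,"ry":0.0,"rz":0.99,"claw":-0.7},{"x":-0.134,"y":0.281,"z":-0.12,"rx":0.0,"ry":0.0,"rz":0.99,"claw":-0.7},{"x":-0.134,"y":0.281,"z":-0.12,"rx":0.0,"ry":0.0,"rz":0.99,"claw":-0.7},{"x":-0.134,"y":0.281,"z":-0.12,"rx":0.0,"ry":0.0,"rz":0.99,"claw":-0.7},{"x":-0.134,"y":0.281,"z":-0.12,"rx":0.0,"ry":0.0,"rz":0.99,"claw":-0.7}]'

```text
time: 6.57
tool_pos: [0.6379, -0.2009, 0.096]
tool_rot: [-3.141, 0.001, 0.653]
contact_force: [-0.9, 0.2, -0.5]
opening: 0.0299
grip_force: 20.0
```

```bash
python3 -c "
from h import *
go(.64,-.201,.06,0)"
```

```text
t 6.57 move [0.0022 0.0018 0.048 ] turn [-0.001  0.001  0.831] pos [ 0.6379 -0.2009  0.096 ] rot [-3.141e+00  1.000e-03  6.530e-01] open 0.0299
```

Request:
step_arm --steps '[{"x":0.001,"y":0.0,"z":0.0,"rx":0.0,"ry":0.0,"rz":0.83,"claw":-0.7},{"x":0.001,"y":0.0,"z":0.0,"rx":0.0,"ry":0.0,"rz":0.83,"claw":-0.7},{"x":0.001,"y":0.0,"z":0.0,"rx":0.0,"ry":0.0,"rz":0.83,"claw":-0.7},{"x":0.001,"y":0.0,"z":0.01,"rx":0.0,"ry":0.0,"rz":0.83,"claw":-0.7},{"x":0.001,"y":0.0,"z":0.02,"rx":0.0,"ry":0.0,"rz":0.83,"claw":-0.7},{"x":0.001,"y":0.0,"z":0.03,"rx":0.0,"ry":0.0,"rz":0.83,"claw":-0.7},{"x":0.001,"y":0.0,"z":0.04,"rx":0.0,"ry":0.0,"rz":0.83,"claw":-0.7},{"x":0.001,"y":0.0,"z":0.05,"rx":0.0,"ry":0.0,"rz":0.83,"claw":-0.7},{"x":0.001,"y":0.0,"z":0.05,"rx":0.0,"ry":0.0,"rz":0.83,"claw":-0.7},{"x":0.001,"y":0.0,"z":0.05,"rx":0.0,"ry":0.0,"rz":0.83,"claw":-0.7}]'

```text
time: 7.4
tool_pos: [0.6387, -0.2004, 0.0584]
tool_rot: [-3.141, 0.001, 0.001]
contact_force: [0.5, 0.5, -0.3]
opening: 0.0301
grip_force: 20.0
```

```bash
python3 -c "
from h import *
look(.03,.12,save='w3.png')
go(.64,-.201,.0145,0)"
```

```text
[ 285  230   69   57 3878] bbmid [ 0.6497 -0.1992  0.0673] ext [0.028 0.031 0.022] medz 0.076 rect [ 649.8 -199.3   31.5   28.2] 89.2
[ 284  168   72   53 3578] bbmid [ 0.6769 -0.2001  0.0662] ext [0.019 0.03  0.025] medz 0.0757 rect [ 677.  -200.1   29.5   18.8] 89.2
[ 287  320   65   23 1420] bbmid [ 0.614 -0.2    0.075] ext [0.013 0.03  0.005] medz 0.0761 rect [ 614.  -200.    29.8   13.2] 89.6
t 7.45 move [0.0012 0.0005 0.0592] turn [ 0. -0.  0.] pos [ 0.6391 -0.2006  0.0589] rot [ 3.141 -0.     0.   ] open 0.0298
```

View pics/w3.png

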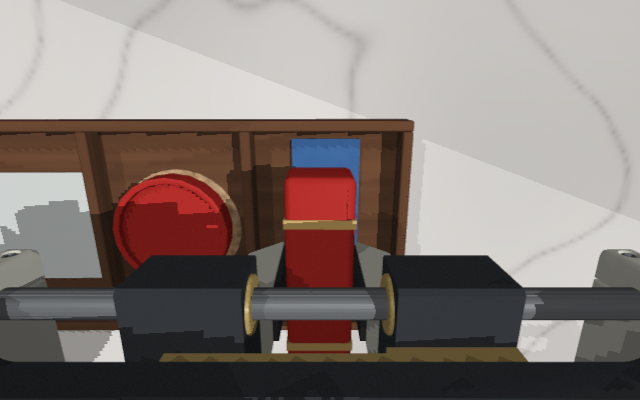

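The case hangs over the blue strip at (320,260), aligned with it.

Request:
step_arm --steps '[{"x":0.003,"y":0.001,"z":0.02,"rx":0.0,"ry":0.0,"rz":0.0,"claw":-0.7},{"x":0.003,"y":0.001,"z":0.04,"rx":0.0,"ry":0.0,"rz":0.0,"claw":-0.7},{"x":0.003,"y":0.001,"z":0.053,"rx":0.0,"ry":0.0,"rz":0.0,"claw":-0.7},{"x":0.003,"y":0.001,"z":0.06,"rx":0.0,"ry":0.0,"rz":0.0,"claw":-0.7},{"x":0.003,"y":0.001,"z":0.06,"rx":0.0,"ry":0.0,"rz":0.0,"claw":-0.7},{"x":0.003,"y":0.001,"z":0.06,"rx":0.0,"ry":0.0,"rz":0.0,"claw":-0.18},{"x":0.003,"y":0.001,"z":0.06,"rx":0.0,"ry":0.0,"rz":0.0,"claw":-0.18},{"x":0.003,"y":0.001,"z":0.06,"rx":0.0,"ry":0.0,"rz":0.0,"claw":-0.18},{"x":0.003,"y":0.001,"z":0.04,"rx":0.0,"ry":0.0,"rz":0.0,"claw":-0.18},{"x":0.003,"y":0.001,"z":0.0,"rx":0.0,"ry":0.0,"rz":0.0,"claw":-0.18},{"x":0.003,"y":0.001,"z":-0.05,"rx":0.0,"ry":0.0,"rz":0.0,"claw":0.0},{"x":0.003,"y":0.001,"z":-0.08,"rx":0.0,"ry":0.0,"rz":0.0,"claw":0.3}]'

```text
time: 8.45
tool_pos: [0.6424, -0.202, 0.1223]
tool_rot: [3.14, -0.004, -0.001]
contact_force: [0.6, 0.4, 0.0]
opening: 0.0465
grip_force: 0.0
```

```bash
python3 -c "
from h import *
look(.022,.045)
go(.411,.215,.12,1.5708)"
```

```text
[ 298  179   41   73 2870] bbmid [ 0.6379 -0.2009  0.0309] ext [0.056 0.029 0.006] medz 0.0319 rect [ 637.9 -200.9   29.3   56.3] 89.9
[ 298  146   42   28 1118] bbmid [ 0.6792 -0.2012  0.028 ] ext [0.018 0.029 0.012] medz 0.0317 rect [ 679.2 -201.2   29.4   18.4] 89.8
[299 257  39  19 714] bbmid [ 0.5975 -0.2007  0.0314] ext [0.017 0.029 0.005] medz 0.0319 rect [ 597.6 -200.8   29.5   16.4] 89.2
t 8.5 move [-0.3117 -0.557   0.0034] turn [ 0.015 -0.006 -2.001] pos [ 0.6445 -0.2028  0.127 ] rot [ 3.137e+00 -1.100e-02 -1.000e-03] open 0.0504
```

Request:
step_arm --steps '[{"x":-0.307,"y":-0.556,"z":0.0,"rx":0.0,"ry":0.0,"rz":-0.99,"claw":0.9},{"x":-0.307,"y":-0.556,"z":0.0,"rx":0.0,"ry":0.0,"rz":-0.99,"claw":0.9},{"x":-0.307,"y":-0.556,"z":0.0,"rx":0.0,"ry":0.0,"rz":-0.99,"claw":0.9},{"x":-0.307,"y":-0.556,"z":0.0,"rx":0.0,"ry":0.0,"rz":-0.99,"claw":0.9},{"x":-0.307,"y":-0.556,"z":0.0,"rx":0.0,"ry":0.0,"rz":-0.99,"claw":0.9},{"x":-0.307,"y":-0.556,"z":0.0,"rx":0.0,"ry":0.0,"rz":-0.99,"claw":0.9},{"x":-0.307,"y":-0.556,"z":0.0,"rx":0.0,"ry":0.0,"rz":-0.99,"claw":0.9},{"x":-0.307,"y":-0.556,"z":0.0,"rx":0.0,"ry":0.0,"rz":-0.99,"claw":0.9},{"x":-0.307,"y":-0.556,"z":0.0,"rx":0.0,"ry":0.0,"rz":-0.99,"claw":0.9},{"x":-0.307,"y":-0.556,"z":0.0,"rx":0.0,"ry":0.0,"rz":-0.99,"claw":0.9},{"x":-0.307,"y":-0.556,"z":0.0,"rx":0.0,"ry":0.0,"rz":-0.99,"claw":0.9},{"x":-0.307,"y":-0.556,"z":0.0,"rx":0.0,"ry":0.0,"rz":-0.99,"claw":0.9}]'

```text
time: 9.5
tool_pos: [0.4087, 0.2188, 0.1188]
tool_rot: [-3.141, -0.0, 0.779]
contact_force: [1.1, -0.2, 1.0]
opening: 0.0874
grip_force: 0.0
```

```bash
python3 -c "
from h import *
look(.028,.042,save='w4.png')
go(.411,.215,.012,1.5708)"
```

```text
[ 289  176   76   75 4130] bbmid [0.4111 0.2134 0.0339] ext [0.055 0.054 0.012] medz 0.0348 rect [411.2 213.6  54.5  54.1] 65.4
t 9.55 move [-0.0019  0.0073  0.1424] turn [-2.000e-03 -1.000e-03 -1.006e+00] pos [0.4082 0.2198 0.1188] rot [-3.14  -0.     0.781] open 0.0872
```

View pics/w4.png

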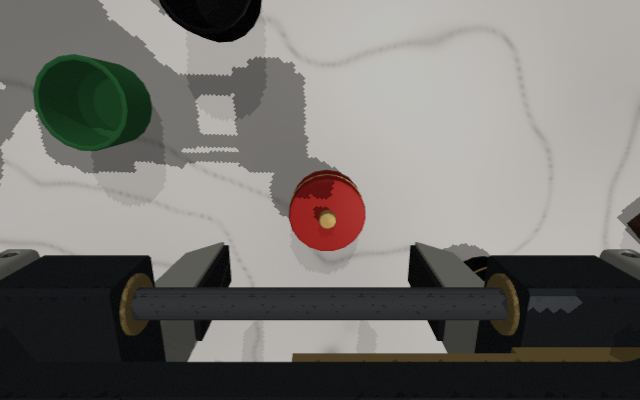

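The red box stands at (327,211) between the fingers; black box safely to the right, green and black cups upper left.

Request:
step_arm --steps '[{"x":0.0,"y":0.0,"z":0.01,"rx":0.0,"ry":0.0,"rz":-0.999,"claw":0.9},{"x":0.0,"y":0.0,"z":0.02,"rx":0.0,"ry":0.0,"rz":-0.999,"claw":0.9},{"x":0.0,"y":0.0,"z":0.03,"rx":0.0,"ry":0.0,"rz":-0.999,"claw":0.9},{"x":0.0,"y":0.0,"z":0.04,"rx":0.0,"ry":0.0,"rz":-0.999,"claw":0.9},{"x":0.0,"y":0.0,"z":0.05,"rx":0.0,"ry":0.0,"rz":-0.999,"claw":0.9},{"x":0.0,"y":0.0,"z":0.06,"rx":0.0,"ry":0.0,"rz":-0.999,"claw":0.9},{"x":0.0,"y":0.0,"z":0.06,"rx":0.0,"ry":0.0,"rz":-0.999,"claw":0.9},{"x":0.0,"y":0.0,"z":0.06,"rx":0.0,"ry":0.0,"rz":-0.999,"claw":0.9}]'

```text
time: 10.22
tool_pos: [0.4115, 0.2152, 0.0733]
tool_rot: [-3.141, 0.0, 1.562]
contact_force: [-0.1, -0.2, -0.3]
opening: 0.0873
grip_force: 0.0
```

```bash
python3 -c "
from h import *
look(.028,.042)
go(.411,.2145,.012,1.5708)"
```

```text
[ 271  191   92   89 5938] bbmid [0.4105 0.2134 0.0346] ext [0.054 0.055 0.013] medz 0.0348 rect [410.6 213.4  54.1  54.8] 3.2
t 10.27 move [-0.0011 -0.0009  0.0821] turn [ 0.     0.    -0.014] pos [0.4117 0.2153 0.0736] rot [3.141 0.    1.56 ] open 0.087
```

Request:
step_arm --steps '[{"x":-0.001,"y":-0.001,"z":0.05,"rx":0.0,"ry":0.0,"rz":-0.012,"claw":0.9},{"x":-0.001,"y":-0.001,"z":0.075,"rx":0.0,"ry":0.0,"rz":-0.012,"claw":0.9},{"x":-0.001,"y":-0.001,"z":0.082,"rx":0.0,"ry":0.0,"rz":-0.012,"claw":0.6},{"x":-0.001,"y":-0.001,"z":0.082,"rx":0.0,"ry":0.0,"rz":-0.012,"claw":0.2},{"x":-0.001,"y":-0.001,"z":0.082,"rx":0.0,"ry":0.0,"rz":-0.012,"claw":-0.1},{"x":-0.001,"y":-0.001,"z":0.082,"rx":0.0,"ry":0.0,"rz":-0.012,"claw":-0.1},{"x":-0.001,"y":-0.001,"z":0.082,"rx":0.0,"ry":0.0,"rz":-0.012,"claw":-0.1},{"x":-0.001,"y":-0.001,"z":0.082,"rx":0.0,"ry":0.0,"rz":-0.012,"claw":-0.1}]'

```text
time: 10.93
tool_pos: [0.4114, 0.2152, 0.0133]
tool_rot: [3.139, -0.001, 1.571]
contact_force: [0.2, 0.2, 5.5]
opening: 0.0556
grip_force: 20.0
```

```bash
python3 -c "
from h import *
go(.64,-.021,.12,1.5708)"
```

```text
t 10.93 move [-0.3148  0.3051 -0.1418] turn [ 0.003 -0.001 -0.   ] pos [0.4114 0.2152 0.0133] rot [ 3.139e+00 -1.000e-03  1.571e+00] open 0.0556
```

Request:
step_arm --steps '[{"x":0.0,"y":0.0,"z":-0.05,"rx":0.0,"ry":0.0,"rz":0.0,"claw":-0.1},{"x":0.0,"y":0.0,"z":-0.1,"rx":0.0,"ry":0.0,"rz":0.0,"claw":-0.1},{"x":-0.315,"y":0.305,"z":-0.12,"rx":0.0,"ry":0.0,"rz":0.0,"claw":-0.1},{"x":-0.315,"y":0.305,"z":-0.12,"rx":0.0,"ry":0.0,"rz":0.0,"claw":-0.1},{"x":-0.315,"y":0.305,"z":-0.12,"rx":0.0,"ry":0.0,"rz":0.0,"claw":-0.1},{"x":-0.315,"y":0.305,"z":-0.12,"rx":0.0,"ry":0.0,"rz":0.0,"claw":-0.1},{"x":-0.315,"y":0.305,"z":-0.12,"rx":0.0,"ry":0.0,"rz":0.0,"claw":-0.1},{"x":-0.315,"y":0.305,"z":-0.12,"rx":0.0,"ry":0.0,"rz":0.0,"claw":-0.1},{"x":-0.315,"y":0.305,"z":-0.12,"rx":0.0,"ry":0.0,"rz":0.0,"claw":-0.1},{"x":-0.315,"y":0.305,"z":-0.12,"rx":0.0,"ry":0.0,"rz":0.0,"claw":-0.1},{"x":-0.315,"y":0.305,"z":-0.12,"rx":0.0,"ry":0.0,"rz":0.0,"claw":-0.1},{"x":-0.315,"y":0.305,"z":-0.12,"rx":0.0,"ry":0.0,"rz":0.0,"claw":-0.1}]'

```text
time: 11.93
tool_pos: [0.6401, -0.0231, 0.102]
tool_rot: [3.141, 0.0, 1.568]
contact_force: [1.1, -0.0, -1.7]
opening: 0.0553
grip_force: 20.0
```

```bash
python3 -c "
from h import *
look(.1,.14)
go(.64,-.021,.0205,1.5708)"
```

```text
[ 256  221  127   66 6428] bbmid [ 0.6404 -0.0104  0.1182] ext [0.055 0.026 0.016] medz 0.1233 rect [640.5 -10.4  26.4  54.8] 90.0
[ 269  320  102   25 1736] bbmid [ 0.6407 -0.0457  0.1234] ext [0.045 0.014 0.004] medz 0.1234 rect [640.7 -45.7  14.2  44.6] 89.9
[271 213 101  31 436] bbmid [ 0.6418 -0.0049  0.1055] ext [0.048 0.016 0.011] medz 0.1038 rect [642.1  -4.2  14.5  48.1] 87.0
t 11.98 move [0.0009 0.0015 0.1085] turn [-0.001 -0.    -0.002] pos [ 0.639  -0.0217  0.1019] rot [-3.141 -0.     1.57 ] open 0.0553
```

Request:
step_arm --steps '[{"x":0.003,"y":0.0,"z":0.04,"rx":0.0,"ry":0.0,"rz":0.0,"claw":-0.1},{"x":0.003,"y":0.0,"z":0.07,"rx":0.0,"ry":0.0,"rz":0.0,"claw":-0.1},{"x":0.003,"y":0.0,"z":0.09,"rx":0.0,"ry":0.0,"rz":0.0,"claw":-0.1},{"x":0.003,"y":0.0,"z":0.102,"rx":0.0,"ry":0.0,"rz":0.0,"claw":-0.1},{"x":0.003,"y":0.0,"z":0.109,"rx":0.0,"ry":0.0,"rz":0.0,"claw":-0.1},{"x":0.003,"y":0.0,"z":0.109,"rx":0.0,"ry":0.0,"rz":0.0,"claw":-0.1},{"x":0.003,"y":0.0,"z":0.109,"rx":0.0,"ry":0.0,"rz":0.0,"claw":0.5},{"x":0.003,"y":0.0,"z":0.109,"rx":0.0,"ry":0.0,"rz":0.0,"claw":0.5},{"x":0.003,"y":0.0,"z":0.109,"rx":0.0,"ry":0.0,"rz":0.0,"claw":0.5},{"x":0.003,"y":0.0,"z":0.08,"rx":0.0,"ry":0.0,"rz":0.0,"claw":0.5},{"x":0.003,"y":0.0,"z":0.03,"rx":0.0,"ry":0.0,"rz":0.0,"claw":0.5},{"x":0.003,"y":0.0,"z":-0.03,"rx":0.0,"ry":0.0,"rz":0.0,"claw":0.5}]'

```text
time: 12.98
tool_pos: [0.6381, -0.0189, 0.1209]
tool_rot: [-3.137, -0.001, 1.571]
contact_force: [0.9, -0.5, 0.1]
opening: 0.0688
grip_force: 0.0
```

```bash
python3 -c "
from h import *
look(.036,.06)
go(.469,-.3705,.14,1.5708)"
```

```text
[ 283  177   78   75 4277] bbmid [ 0.6399 -0.0198  0.0413] ext [0.054 0.055 0.011] medz 0.0418 rect [640.2 -19.4  54.6  54. ] 40.5
t 13.03 move [-0.4679 -0.2322 -0.0127] turn [0.016 0.002 0.   ] pos [ 0.6432 -0.0195  0.132 ] rot [3.129e+00 2.000e-03 1.571e+00] open 0.0685
```

Request:
step_arm --steps '[{"x":-0.468,"y":-0.228,"z":-0.02,"rx":0.0,"ry":0.0,"rz":0.0,"claw":0.95},{"x":-0.468,"y":-0.228,"z":-0.02,"rx":0.0,"ry":0.0,"rz":0.0,"claw":0.95},{"x":-0.468,"y":-0.228,"z":-0.02,"rx":0.0,"ry":0.0,"rz":0.0,"claw":0.95},{"x":-0.468,"y":-0.228,"z":-0.02,"rx":0.0,"ry":0.0,"rz":0.0,"claw":0.95},{"x":-0.468,"y":-0.228,"z":-0.02,"rx":0.0,"ry":0.0,"rz":0.0,"claw":0.95},{"x":-0.468,"y":-0.228,"z":-0.02,"rx":0.0,"ry":0.0,"rz":0.0,"claw":0.95},{"x":-0.468,"y":-0.228,"z":-0.02,"rx":0.0,"ry":0.0,"rz":0.0,"claw":0.95},{"x":-0.468,"y":-0.228,"z":-0.02,"rx":0.0,"ry":0.0,"rz":0.0,"claw":0.95},{"x":-0.468,"y":-0.228,"z":-0.02,"rx":0.0,"ry":0.0,"rz":0.0,"claw":0.95},{"x":-0.468,"y":-0.228,"z":-0.02,"rx":0.0,"ry":0.0,"rz":0.0,"claw":0.95},{"x":-0.468,"y":-0.228,"z":-0.02,"rx":0.0,"ry":0.0,"rz":0.0,"claw":0.95},{"x":-0.468,"y":-0.228,"z":-0.02,"rx":0.0,"ry":0.0,"rz":0.0,"claw":0.95}]'

```text
time: 14.03
tool_pos: [0.468, -0.3708, 0.1366]
tool_rot: [3.141, 0.0, 1.569]
contact_force: [0.0, 0.3, -0.3]
opening: 0.0894
grip_force: 0.0
```

```bash
python3 -c "
from h import *
look(.044,.06,save='w5.png')
go(.469,-.3705,.018,1.5708)"
```

```text
[ 280  175   78   76 1187] bbmid [ 0.4683 -0.3735  0.0474] ext [0.056 0.057 0.007] medz 0.0485 rect [ 468.6 -373.5   56.2   56.8] 29.1
t 14.08 move [-0.0011  0.0005  0.158 ] turn [ 0.001 -0.    -0.001] pos [ 0.4686 -0.3697  0.1365] rot [ 3.141 -0.     1.57 ] open 0.0894
```

View pics/w5.png

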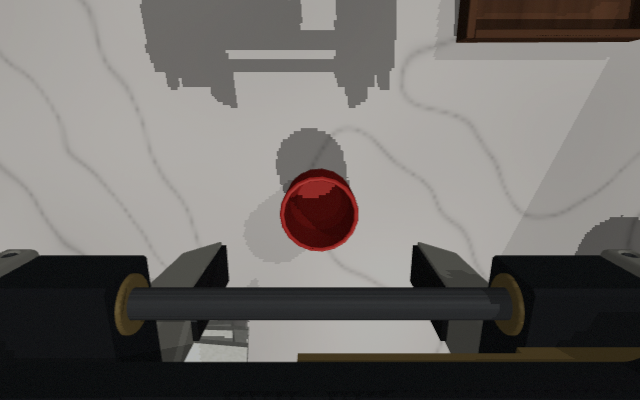

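The red cup is centred at (319,213) between the fingers.

Request:
step_arm --steps '[{"x":-0.002,"y":0.0,"z":0.05,"rx":0.0,"ry":0.0,"rz":0.0,"claw":0.95},{"x":-0.002,"y":0.0,"z":0.1,"rx":0.0,"ry":0.0,"rz":0.0,"claw":0.95},{"x":-0.002,"y":0.0,"z":0.14,"rx":0.0,"ry":0.0,"rz":0.0,"claw":0.95},{"x":-0.002,"y":0.0,"z":0.155,"rx":0.0,"ry":0.0,"rz":0.0,"claw":0.8},{"x":-0.002,"y":0.0,"z":0.155,"rx":0.0,"ry":0.0,"rz":0.0,"claw":0.4},{"x":-0.002,"y":0.0,"z":0.155,"rx":0.0,"ry":0.0,"rz":0.0,"claw":0.0},{"x":-0.002,"y":0.0,"z":0.155,"rx":0.0,"ry":0.0,"rz":0.0,"claw":-0.1},{"x":-0.002,"y":0.0,"z":0.155,"rx":0.0,"ry":0.0,"rz":0.0,"claw":-0.1},{"x":-0.002,"y":0.0,"z":0.155,"rx":0.0,"ry":0.0,"rz":0.0,"claw":-0.1},{"x":-0.002,"y":0.0,"z":0.155,"rx":0.0,"ry":0.0,"rz":0.0,"claw":-0.1}]' --squeeze 15

```text
time: 14.92
tool_pos: [0.4695, -0.3724, 0.0223]
tool_rot: [3.139, 0.003, 1.571]
contact_force: [-0.7, 0.6, 8.5]
opening: 0.0581
grip_force: 15.0
```

```bash
python3 -c "
from h import *
go(.64,-.111,.125,1.5708)"
```

```text
t 14.92 move [ 0.3481  0.2278 -0.1372] turn [0.004 0.003 0.   ] pos [ 0.4695 -0.3724  0.0223] rot [3.139e+00 3.000e-03 1.571e+00] open 0.0581
```

Request:
step_arm --steps '[{"x":0.0,"y":0.0,"z":-0.05,"rx":0.0,"ry":0.0,"rz":0.0,"claw":-0.1},{"x":0.0,"y":0.0,"z":-0.1,"rx":0.0,"ry":0.0,"rz":0.0,"claw":-0.1},{"x":0.348,"y":0.228,"z":-0.137,"rx":0.0,"ry":0.0,"rz":0.0,"claw":-0.1},{"x":0.348,"y":0.228,"z":-0.137,"rx":0.0,"ry":0.0,"rz":0.0,"claw":-0.1},{"x":0.348,"y":0.228,"z":-0.137,"rx":0.0,"ry":0.0,"rz":0.0,"claw":-0.1},{"x":0.348,"y":0.228,"z":-0.137,"rx":0.0,"ry":0.0,"rz":0.0,"claw":-0.1},{"x":0.348,"y":0.228,"z":-0.137,"rx":0.0,"ry":0.0,"rz":0.0,"claw":-0.1},{"x":0.348,"y":0.228,"z":-0.137,"rx":0.0,"ry":0.0,"rz":0.0,"claw":-0.1},{"x":0.348,"y":0.228,"z":-0.137,"rx":0.0,"ry":0.0,"rz":0.0,"claw":-0.1},{"x":0.348,"y":0.228,"z":-0.137,"rx":0.0,"ry":0.0,"rz":0.0,"claw":-0.1},{"x":0.348,"y":0.228,"z":-0.137,"rx":0.0,"ry":0.0,"rz":0.0,"claw":-0.1},{"x":0.348,"y":0.228,"z":-0.137,"rx":0.0,"ry":0.0,"rz":0.0,"claw":-0.1}]'

```text
time: 15.92
tool_pos: [0.6398, -0.1094, 0.1233]
tool_rot: [3.141, 0.001, 1.573]
contact_force: [0.6, -0.7, -0.3]
opening: 0.0581
grip_force: 15.0
```

```bash
python3 -c "
from h import *
look(.1,.18,save='w6.png')
go(.64,-.111,.039,1.5708)"
```

```text
[ 251  208  138   79 8043] bbmid [ 0.6403 -0.1066  0.1272] ext [0.057 0.049 0.049] medz 0.1182 rect [ 640.  -106.7   50.6   54.1] 70.0
[ 259  320  122   33 2964] bbmid [ 0.6407 -0.1307  0.1404] ext [0.051 0.018 0.022] medz 0.1456 rect [ 640.7 -130.7   17.6   51.5] 89.9
t 15.97 move [-0.0004  0.0011  0.1121] turn [-0.     0.001  0.001] pos [ 0.6392 -0.1106  0.1231] rot [-3.142e+00  1.000e-03  1.572e+00] open 0.0581
```

View pics/w6.png

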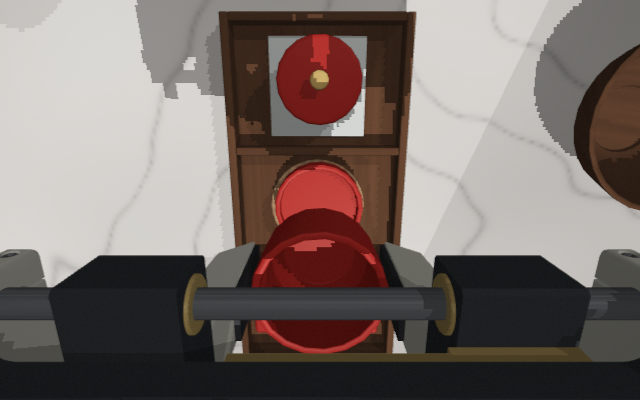

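The cup hangs over the stand at (318,290); the box sits on white at (319,80).

Request:
step_arm --steps '[{"x":0.0,"y":0.0,"z":0.04,"rx":0.0,"ry":0.0,"rz":0.0,"claw":-0.1},{"x":0.0,"y":0.0,"z":0.07,"rx":0.0,"ry":0.0,"rz":0.0,"claw":-0.1},{"x":0.0,"y":0.0,"z":0.09,"rx":0.0,"ry":0.0,"rz":0.0,"claw":-0.1},{"x":0.0,"y":0.0,"z":0.104,"rx":0.0,"ry":0.0,"rz":0.0,"claw":-0.1},{"x":0.0,"y":0.0,"z":0.112,"rx":0.0,"ry":0.0,"rz":0.0,"claw":-0.1},{"x":0.0,"y":0.0,"z":0.112,"rx":0.0,"ry":0.0,"rz":0.0,"claw":-0.1},{"x":0.0,"y":0.0,"z":0.112,"rx":0.0,"ry":0.0,"rz":0.0,"claw":0.6},{"x":0.0,"y":0.0,"z":0.112,"rx":0.0,"ry":0.0,"rz":0.0,"claw":0.6},{"x":0.0,"y":0.0,"z":0.112,"rx":0.0,"ry":0.0,"rz":0.0,"claw":0.6},{"x":0.0,"y":0.0,"z":0.08,"rx":0.0,"ry":0.0,"rz":0.0,"claw":0.6},{"x":0.0,"y":0.0,"z":0.03,"rx":0.0,"ry":0.0,"rz":0.0,"claw":0.6},{"x":0.0,"y":0.0,"z":-0.03,"rx":0.0,"ry":0.0,"rz":0.0,"claw":0.6}]'

```text
time: 16.97
tool_pos: [0.6382, -0.1103, 0.1416]
tool_rot: [-3.138, -0.001, 1.571]
contact_force: [1.1, 0.0, -0.9]
opening: 0.0734
grip_force: 0.0
```

Request:
step_arm --steps '[{"x":0.0,"y":-0.12,"z":-0.05,"rx":0.0,"ry":0.0,"rz":0.0,"claw":0.6},{"x":0.0,"y":-0.2,"z":-0.1,"rx":0.0,"ry":0.0,"rz":0.0,"claw":0.6},{"x":0.0,"y":-0.2,"z":-0.1,"rx":0.0,"ry":0.0,"rz":0.0,"claw":0.6},{"x":0.0,"y":-0.2,"z":-0.1,"rx":0.0,"ry":0.0,"rz":0.0,"claw":0.6},{"x":0.0,"y":-0.2,"z":-0.1,"rx":0.0,"ry":0.0,"rz":0.0,"claw":0.6},{"x":0.0,"y":-0.2,"z":-0.1,"rx":0.0,"ry":0.0,"rz":0.0,"claw":0.6}]'

```text
time: 17.47
tool_pos: [0.4891, -0.1109, 0.2194]
tool_rot: [3.137, 0.002, 1.57]
contact_force: [0.8, -1.5, 0.7]
opening: 0.0734
grip_force: 0.0
```

```bash
python3 -c "
from h import *
print(robot.observe()['time'])
look(.05,.075,cam='wrist',save='w7.png');look(.01,.026)
look(.026,.05)
p,d,P=cloud('top');cv2.imwrite('pics/top1.png',p[80:280,140:540].repeat(2,0).repeat(2,1))
z=P[...,2]
for n,h,m in(('cuprim',(.055,.075),colour(p)['red']),('blackbox',(.028,.05),colour(p)['dark'])):
  w=np.zeros_like(m)
  if n=='cuprim': w[115:170,315:425]=1
  else: w[196:232,279:315]=1
  q=P[m&w&(z>h[0])&(z<h[1])];
  if len(q): print(n,len(q),((q.min(0)+q.max(0))/2).round(4),np.ptp(q,0).round(3))
"
```

```text
17.4667
[ 448  158   69   63 1614] bbmid [ 0.6399 -0.1131  0.0589] ext [0.058 0.057 0.018] medz 0.063 rect [ 639.8 -112.9   57.    57. ] 48.3
[ 429  145   65   65 1079] bbmid [ 0.6362 -0.1109  0.0161] ext [0.06  0.066 0.012] medz 0.0168 rect [ 630.6 -105.4   67.4   45.2] 56.9
[457 165  33  39 862] bbmid [ 0.6478 -0.116   0.0221] ext [0.03  0.039 0.008] medz 0.0211 rect [ 646.7 -117.9   39.6   29.5] 36.0
[428 243  55   6 299] bbmid [ 0.6382 -0.186   0.018 ] ext [0.056 0.002 0.016] medz 0.0183 rect [ 638.2 -186.    55.7    1.8] 0.1
[ 451   52   67   65 3141] bbmid [ 0.6397 -0.0206  0.0366] ext [0.055 0.055 0.016] medz 0.0417 rect [639.6 -19.9  54.9  54.4] 26.5
[458 165  48  49 907] bbmid [ 0.6472 -0.1149  0.038 ] ext [0.038 0.047 0.024] medz 0.0364 rect [ 651.6 -119.4   49.7   26. ] 61.9
[432 249  54  27 510] bbmid [ 0.6384 -0.1997  0.0296] ext [0.055 0.029 0.007] medz 0.0313 rect [ 638.9 -186.4   36.4   42.7] 47.7
cuprim 47 [ 0.6512 -0.0998  0.0627] [0.038 0.035 0.014]
blackbox 375 [0.4527 0.069  0.0365] [0.055 0.055 0.016]
```

View pics/top1.png

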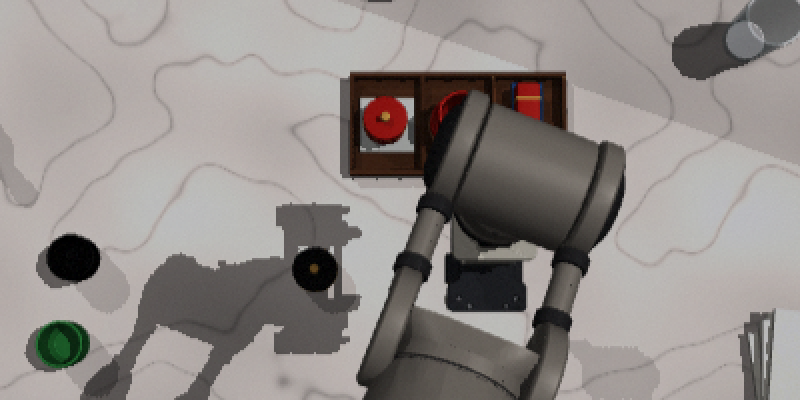

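View pics/w7.png

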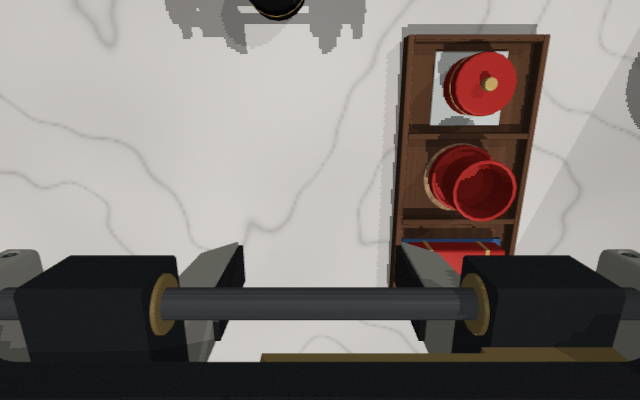

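The wrist view shows the box on white (480,85), the cup upright in the stand on cork (484,190) and the case on blue (455,255). Each measures within about 3 mm of its centre. The top view shows the black cup and box where they were.

```bash
python3 -c "
from cell import robot
print(robot.hand_in())"
```

```text
the job is handed in; nothing more can be done
None
```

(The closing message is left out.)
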